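# Line up the radio modules at the test rail

## Robot

A 6-joint arm with a two-finger parallel gripper is mounted at the origin on the work surface. World frame = base frame: x ahead of the robot, y to its left, z up, the work surface at z = 0. Lengths are in m, angles in degrees, forces in N, time in s.
With the tool pointing down it reaches from about 0.4 to 0.825 m from the base axis. Payload 7 kg.
Tool frame: the origin (TCP) lies midway between the tips of the shut fingers; the grasp point (between the pads) lies 19 mm behind it (r.grip_depth is the distance from the TCP to the grasp point, in m); z points along the fingers, y is the line along which they close (so a half turn about z gives the same grasp; the last joint's range is limited). The gripper opens to 88 mm and grips with 3 to 60 N. Pads are 19 mm wide; open, the fingers measure 130 mm over their backs; the gripper's body (78 mm by 193 mm) begins 47 mm behind the grasp point.
Start: joints at [-59.181, 20.546, 0.682, 0, -70.136, -16.507], TCP at [0.167, -0.654, 0.227] pointing down, gripper open.
Joint ranges: [-176.03, 176.03], [-82.01, 121.73], [-58.28, 71.71], [-173.87, 95.51], [-174.79, -0.11], [-173.66, 173.66]. Speed limits (degrees/s): [136.94, 136.94, 172.46, 180, 180, 180].

## Interface

Orientations are given as [roll, pitch, yaw] about the fixed x, y, z axes, in that order (R = Rz(yaw) Ry(pitch) Rx(roll)).
In Python, from plant import r, capture, close_job, search_frame, outline_of gives the robot as it stands.
- The arm moves only by the shell command python3 -m creep 'ROWS' [FORCE]. ROWS is JSON, a list of rows, each a list of 7 numbers: the finger opening in mm, from 0 to 87.6, then the shift along the world's x, y, z in units of 25 mm (1.0 is 25 mm), then the turn, a rotation vector about the world's x, y, z in degrees. In form: [[hand, x, y, z, ax, ay, az], ...]. A call has 1 to 8 rows; each row shifts and turns the commanded pose from where the row before left it; what a row does not reach is not made up. A row lasts 1/12 s, in which the tool goes at most 41.7 mm and 7.16 degrees, less where a joint would pass 70% of its speed; a pose out of reach is approached as far as the arm can. A call is refused whole if a number of a shift passes 1 or a number of a turn 7.16, either way. A call with a gripper value outside its range is refused whole. The fingers move at their own pace and stop on an object; FORCE is the grip in N (left out, the last holds). Time passes only in rows, so rows that do not move let the fingers close. It gives the time, the measured TCP pose, the force, the opening and the grip force at its end, in the units of the state.
- r.get_state(): the state, without advancing time (a new reading comes with each control period).
- capture(name): name is "side" or "top" or "wrist"; returns a dict with "frame" (420x560x3 uint8, red, green, blue), "K" (3x3 intrinsics, pixels), "k1" (the pictures are not rectified: a ray, as slopes to the right and down, at radius r is drawn at 1 + k1 r^2 times it, then the intrinsics apply), "origin" and "rotation" of the camera in the world. Camera axes: x right, y down, z forward; pixel columns grow to the right and rows downward; lengths in m; the calibration is good to about 2 mm. A picture is of the moment at which its call begins. There is no depth.
- close_job(): hands the job in; it is judged then, once.
Trained networks look in a picture, given as the dict that the camera call returned (one of the last four; its "shot" number tells which), for a name from the list of things; names that differ only in an ending like _2 or _b are one class to them, and where a whole thing is asked for, a point or a joint stands for the part that bears it (a point fixed in the world has none). Each returns a list of dicts, best first, with "conf" (0 to 1); they miss things now and then, are a little off and sometimes report something else, mostly with a low value. They report only what shows in the picture. A call takes as long as a camera call. They do not tell look-alikes from the thing itself.
- search_frame(picture, target): "bbox" ([left, top, right, bottom] in pixels, round what is visible of it).
- outline_of(picture, target): "region" (420x560 bool, what is visible of it) and "bbox" ([left, top, right, bottom] in pixels, round what is visible of it).
The state is a dict: "time_s": time; "joints": joint angles; "qd": joint speeds; "joint_torque": joint torques, N m; "tcp_pos": TCP position; "eef_rot": TCP orientation; "contact_force": force on the tool from outside, world axes, zero at the start; "moment": the same for the moment, N m; "gripper_width": finger opening in m; "gripper_force": force on a finger pad.
Only numpy, scipy, OpenCV 4.12 (cv2) and the standard library are available. Lean on these libraries where they do the work, as an engineer would, in place of code of your own. Each camera call takes 0.05 s, during which the arm holds its last target. There are 200 camera calls.

## Task

Three finned metal modules lie askew on the bench in front of the grey test rail. Slide them along the bench, without lifting or tipping them, into an even row: one module at each of the three black socket blocks, its plain back end pushed flush and square against the rail and its sides in line with the sides of the block. Any module may go to any block; leave the mug, the meter and the screwdriver where they are.

Things in the scene. Friction and masses are not known exactly. Their poses are not given: they have to be found in the camera images.
- rail: Grey test rail fixed to the bench: 60 mm (x) by 360 mm (y), 50 mm tall; on its top three black socket blocks, each 40 mm (x) by 50 mm (y) by 16 mm tall (66 mm overall), at y = -100, 0 and +100 mm. Origin: centre of its underside, on the bench. Its flat front face, towards the robot, lies at x = -30 mm; z is up.
- bay0 (a point): Point at bench height at the foot of the rail's front face, in line with the middle of the black socket block at the rail's y = -100 mm. Axes as the rail's: x points into the rail, y along it.
- bay1 (a point): Point at bench height at the foot of the rail's front face, in line with the middle of the black socket block at the rail's y = 0 mm. Axes as the rail's: x points into the rail, y along it.
- bay2 (a point): Point at bench height at the foot of the rail's front face, in line with the middle of the black socket block at the rail's y = 100 mm. Axes as the rail's: x points into the rail, y along it.
- module0: Loose aluminium radio module, one of three alike: box 110 mm (x) by 50 mm (y) by 38 mm tall, five low fins on top (44 mm overall), 0.3 to 0.6 kg. Plain back end at x = +55 mm, turned roughly to the rail; at the -x end a black panel with two brass stubs standing out 14 mm. Origin: centre of the box's underside (stubs not counted), z up. Slides at a few newtons.
- module1: Loose aluminium radio module, one of three alike: box 110 mm (x) by 50 mm (y) by 38 mm tall, five low fins on top (44 mm overall), 0.3 to 0.6 kg. Plain back end at x = +55 mm, turned roughly to the rail; at the -x end a black panel with two brass stubs standing out 14 mm. Origin: centre of the box's underside (stubs not counted), z up. Slides at a few newtons.
- module2: Loose aluminium radio module, one of three alike: box 110 mm (x) by 50 mm (y) by 38 mm tall, five low fins on top (44 mm overall), 0.3 to 0.6 kg. Plain back end at x = +55 mm, turned roughly to the rail; at the -x end a black panel with two brass stubs standing out 14 mm. Origin: centre of the box's underside (stubs not counted), z up. Slides at a few newtons.
- mug: Bystander: white ceramic mug, 80 mm across the rim, 90 mm tall, handle at its +y, standing to the side of the rail's +y end. Origin: centre of its underside.
- meter: Bystander: grey hand-held multimeter lying flat, 160 mm (x) by 78 mm (y), 40 mm tall over its dial, to the side of the rail's -y end. Origin: centre of its underside.
- screwdriver: Bystander: screwdriver lying behind the rail (on the side away from the robot), roughly along it, about 200 mm long, under 35 mm tall. Origin: the middle of its underside; its handle is towards its -x.
Things that resemble listed ones, but are neither listed nor needed, are in the scene too. What is shaped like the module0 but blue is not meant. Leave any orange look-alike of the module2 alone.

How it is judged (in metres and radians):
At the end, for the whole second after the job is handed in: Each module lies flat on the bench, released and still, its centre 55 mm (within 4 mm) in front of the rail's front face, square to the rail within 0.07 rad, its middle within 7 mm sideways of the middle of a socket block: one module at each block (x of module0 in the frame of rail between -0.089 and -0.081 m and angle between the x axis of each of module0, module1, module2 and the x axis of rail, either way round below 0.07 rad and (y of module0 in the frame of bay0 between -0.007 and 0.007 m or y of module0 in the frame of bay1 between -0.007 and 0.007 m or y of module0 in the frame of bay2 between -0.007 and 0.007 m) and height (world z) of each of module0, module1, module2 below 0.004 m and angle between each of module0, module1, module2's own z axis and vertical below 0.05 rad and linear speed of each of module0, module1, module2 below 0.01 m/s and contact force between each of module0, module1, module2 and the fingers below 0.1 N and x of module1 in the frame of rail between -0.089 and -0.081 m and (y of module1 in the frame of bay0 between -0.007 and 0.007 m or y of module1 in the frame of bay1 between -0.007 and 0.007 m or y of module1 in the frame of bay2 between -0.007 and 0.007 m) and x of module2 in the frame of rail between -0.089 and -0.081 m and (y of module2 in the frame of bay0 between -0.007 and 0.007 m or y of module2 in the frame of bay1 between -0.007 and 0.007 m or y of module2 in the frame of bay2 between -0.007 and 0.007 m)); the robot touches nothing.
It fails at once if a module is lifted more than 12 mm off the bench (height (world z) of any of module0, module1, module2 above 0.012 m).
It fails at once if a module is tipped by more than 0.25 rad (14 degrees) (angle between any of module0, module1, module2's own z axis and vertical above 0.25 rad).
It fails at once if the mug, meter or screwdriver is moved more than 20 mm (distance of any of mug, meter, screwdriver from where it was at the start of the episode above 0.02 m).
It also fails if it takes over 48 s, if anything falls off the work surface, if the arm or the gripper's body presses on something with over 40 N, if the wrist force passes 120 N, or if a joint passes its speed limit or range.

## Working session

There is one attempt and no reset: what is moved stays moved. The work goes in short steps, Python scripts to look and compute and a shell command to move; the robot and the scene stay as the last step left them, time stands still between calls to the robot, and variables do not carry over. Pictures are saved under pics/ and viewed, at most 10 in all, crops included, and the job is handed in when it is done.

```bash
ls; mkdir -p pics
cat > h.py <<'E'
import numpy as np, cv2
from plant import r, capture, close_job, search_frame, outline_of
def ray(c,uv):
    K=np.array(c["K"]); k=c["k1"]
    d=np.array([(uv[0]-K[0,2])/K[0,0],(uv[1]-K[1,2])/K[1,1]]); s=d.copy()
    for _ in range(20): s=d/(1+k*(s@s))
    return np.array(c["rotation"])@np.array([s[0],s[1],1.])
def at_z(c,uv,z):
    o=np.array(c["origin"]); v=ray(c,uv); return o+v*(z-o[2])/v[2]
def proj(c,P):
    K=np.array(c["K"]); p=np.array(c["rotation"]).T@(np.array(P)-np.array(c["origin"]))
    s=p[:2]/p[2]; s=s*(1+c["k1"]*(s@s)); return np.array([K[0,0]*s[0]+K[0,2],K[1,1]*s[1]+K[1,2]])
def save(f,n): cv2.imwrite(f"pics/{n}.png",f[:,:,::-1])
E
python3 - <<'E'
from h import *
c=capture("top"); save(c["frame"],"top0")
print(c["origin"],c["rotation"],c["K"],c["k1"])
for n in ["rail","module0","mug","meter","screwdriver"]:
    for d in outline_of(c,n):
        m=d["region"].astype(np.uint8); 
        q=cv2.findContours(m,0,2)[0]
        if not q: continue
        q=max(q,key=cv2.contourArea)
        pts=np.array([at_z(c,p[0].astype(float),.044 if n=="module0" else .05)[:2] for p in q],np.float32)
        (cx,cy),wh,a=cv2.minAreaRect(pts)
        print(n,round(d["conf"],2),np.round(d["bbox"]),np.round([cx,cy,*wh,a],3))
s=capture("side"); save(s["frame"],"side0")
E
```

```text
pics
[ 0.39517469 -0.00784516  1.2367451 ] [-172.09971908   -0.69559411  -90.27073426] [[521.84650597   0.         288.52886983]
 [  0.         521.84650597 203.08509344]
 [  0.           0.           1.        ]] -0.04411094989419298Traceback (most recent call last):
  File "<stdin>", line 10, in <module>
  File "h.py", line 9, in at_z
    o=np.array(c["origin"]); v=ray(c,uv); return o+v*(z-o[2])/v[2]
                                                              ~^^^
IndexError: invalid index to scalar variable.
```

Rotation is roll/pitch/yaw; converting it.

```bash
sed -i 's/np.array(c\["rotation"\])/R(c)/; 1a from scipy.spatial.transform import Rotation as Ro\ndef R(c): return Ro.from_euler("xyz",c["rotation"],degrees=True).as_matrix()' h.py
python3 - <<'E'
from h import *
c=capture("top"); save(c["frame"],"top0")
for n in ["rail","module0","mug","meter","screwdriver"]:
    for d in outline_of(c,n):
        m=d["region"].astype(np.uint8); 
        q=cv2.findContours(m,0,2)[0]
        if not q: continue
        q=max(q,key=cv2.contourArea)
        pts=np.array([at_z(c,p[0].astype(float),.044 if n=="module0" else .05)[:2] for p in q],np.float32)
        (cx,cy),wh,a=cv2.minAreaRect(pts)
        print(n,round(d["conf"],2),np.round(d["bbox"]),np.round([cx,cy,*wh,a],3))
s=capture("side"); save(s["frame"],"side0")
E
```

```text
rail 0.91 [194. 151. 351. 188.] [6.3800e-01 1.2000e-02 3.6100e-01 7.1000e-02 8.6989e+01]
rail 0.74 [116. 133. 162. 181.] [0.669 0.326 0.116 0.102 0.452]
rail 0.45 [266. 204. 292. 262.] [ 4.9400e-01 -1.0000e-03  5.1000e-02  1.2300e-01  8.3926e+01]
module0 0.94 [185. 201. 213. 252.] [5.0700e-01 1.8300e-01 5.3000e-02 1.2200e-01 8.7954e+01]
module0 0.92 [267. 205. 294. 262.] [ 4.9400e-01 -0.0000e+00  5.0000e-02  1.2400e-01  8.3716e+01]
module0 0.87 [320. 204. 352. 258.] [ 0.492 -0.132  0.119  0.053 16.305]
module0 0.87 [368. 258. 413. 312.] [ 0.375 -0.253  0.128  0.056 36.865]
module0 0.69 [113. 233. 165. 283.] [ 0.443  0.322  0.06   0.127 50.097]
mug 0.97 [118. 136. 162. 179.] [0.672 0.327 0.107 0.099 6.31 ]
meter 0.89 [386. 168. 426. 239.] [ 0.564 -0.301  0.084  0.161 81.101]
screwdriver 0.68 [230. 131. 313. 141.] [7.2400e-01 1.7000e-02 1.8700e-01 3.1000e-02 8.9931e+01]
```

View pics/top0.png

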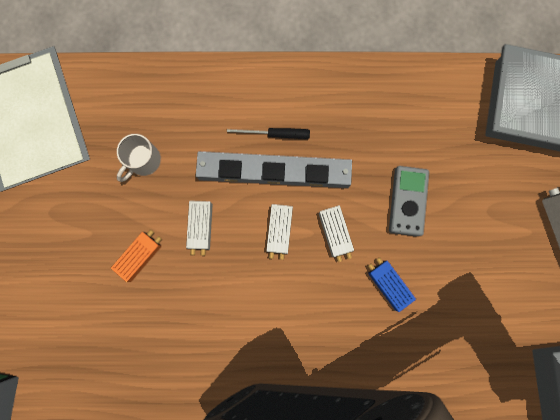

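The top view shows the three bare-aluminium modules at about (199,225), (280,229) and (336,231). The rail is at (273,170) with sockets at (230,169), (273,171) and (317,174). Look-alikes are orange at (136,257) and blue at (391,286), and I exclude both. Next I'll fit poses and check them in one close crop.

```bash
cat >> h.py <<'E'
from scipy.optimize import minimize
def box(x0,x1,y0,y1,z0,z1): return np.array([[x,y,z] for x in(x0,x1) for y in(y0,y1) for z in(z0,z1)])
MOD=[np.vstack([box(-.055,.055,-.025,.025,0,.038),box(-.055,.055,-.02,.02,.038,.044)]),box(-.069,-.055,-.02,-.008,.014,.026),box(-.069,-.055,.008,.02,.014,.026)]
RAIL=[box(-.03,.03,-.18,.18,0,.05)]+[box(-.02,.02,y-.025,y+.025,.05,.066) for y in(-.1,0,.1)]
def polys(c,parts,p):
    a=np.radians(p[2]); M=np.array([[np.cos(a),-np.sin(a),0],[np.sin(a),np.cos(a),0],[0,0,1]])
    return [cv2.convexHull(np.array([proj(c,M@q+[p[0],p[1],0]) for q in P],np.float32)) for P in parts]
def fit(c,mask,parts,p0):
    S=8; ys,xs=np.where(mask); x0,y0=xs.min()-12,ys.min()-12; x1,y1=xs.max()+12,ys.max()+12
    big=cv2.GaussianBlur(cv2.resize(mask[y0:y1,x0:x1].astype(np.float32),None,fx=S,fy=S,interpolation=1),(0,0),3)
    def cost(p):
        im=np.zeros(big.shape,np.uint8)
        for h in polys(c,parts,p): cv2.fillPoly(im,[np.round((h-[x0-.5,y0-.5])*S).astype(np.int32)],1)
        return np.abs(im-big).sum()/big.sum()
    s=minimize(cost,p0,method="Nelder-Mead",options=dict(initial_simplex=[p0]+[np.array(p0)+d for d in([.01,0,0],[0,.01,0],[0,0,5])],xatol=1e-4,fatol=1e-5))
    return s.x,s.fun
def rel(rail,p):
    a=np.radians(rail[2]); d=np.array(p[:2])-rail[:2]
    return np.array([d[0]*np.cos(a)+d[1]*np.sin(a),-d[0]*np.sin(a)+d[1]*np.cos(a),p[2]-rail[2]])
def grey(c,d): return c["frame"][d["region"].astype(bool)].astype(int).ptp(axis=1).mean() if 0 else np.ptp(c["frame"][d["region"].astype(bool)].astype(int),axis=1).mean()
E
python3 - <<'E'
from h import *
out={}
for cam in("top","side"):
    c=capture(cam); f=c["frame"].copy(); S=3
    big=cv2.resize(f,None,fx=S,fy=S,interpolation=2)
    def draw(parts,p):
        for h in polys(c,parts,p): cv2.polylines(big,[np.round((h+.5)*S).astype(np.int32)],True,(255,0,0),1)
    d=outline_of(c,"rail"); rr=fit(c,d[0]["region"].astype(bool),RAIL,np.array([.65,.012,-3.])) if d else None
    print(cam,"rail",rr); rail=rr[0]
    if cam=="top": draw(RAIL,rail); out["rail"]=rail
    else: draw(RAIL,out["rail"])
    guess=[(.507,.183,-2),(.494,0,-6),(.492,-.132,16)]
    for d in outline_of(c,"module0"):
        g=grey(c,d); m=d["region"].astype(bool); ys,xs=np.where(m)
        w=at_z(c,(xs.mean(),ys.mean()),.03)
        if g>40: print("colour",np.round(w,3),g); continue
        i=int(np.argmin([np.hypot(*(w[:2]-q[:2])) for q in guess]))
        p,e=fit(c,m,MOD,np.array(guess[i])); print(i,np.round(p,4),round(e,3),np.round(rel(rail,p),4),round(g))
        if cam=="top": out[i]=p
    for i in range(3): 
        if i in out: draw(MOD,out[i])
    if cam=="top": save(big[430:830,520:1110],"fit_top")
    else: save(cv2.resize(big,(800,600)),"fit_side")
E
```

```text
top rail (array([ 0.64275437,  0.01162452, -3.15446793]), np.float64(0.04633114114403725))
0 [ 0.5115  0.1863 -2.5231] 0.088 [-0.1406  0.1672  0.6314] 20
1 [ 5.003e-01 -4.000e-04 -5.678e+00] 0.13 [-0.1416 -0.0198 -2.5236] 17
2 [ 0.4955 -0.1339 16.6842] 0.098 [-0.1391 -0.1534 19.8387] 18
colour [ 0.373 -0.258  0.03 ] 113.63851351351352
colour [0.439 0.33  0.03 ] 157.31851851851852
side rail (array([ 0.640177  ,  0.01495616, -3.44304859]), np.float64(0.04875722527503967))
1 [ 5.0160e-01  2.9000e-03 -5.8728e+00] 0.081 [-0.1376 -0.0204 -2.4297] 19
0 [ 0.5118  0.1903 -5.2986] 0.132 [-0.1386  0.1673 -1.8556] 19
colour [ 0.367 -0.27   0.03 ] 82.66830812521984
2 [ 0.4963 -0.1291 17.1955] 0.108 [-0.1349 -0.1524 20.6385] 19
colour [0.44  0.311 0.03 ] 129.0080106809079
```

View pics/fit_top.png

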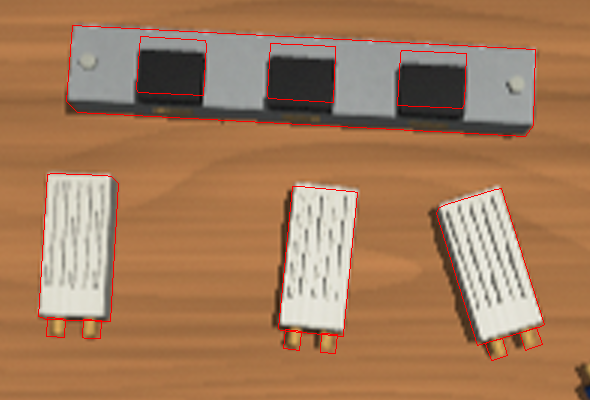

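View pics/fit_side.png

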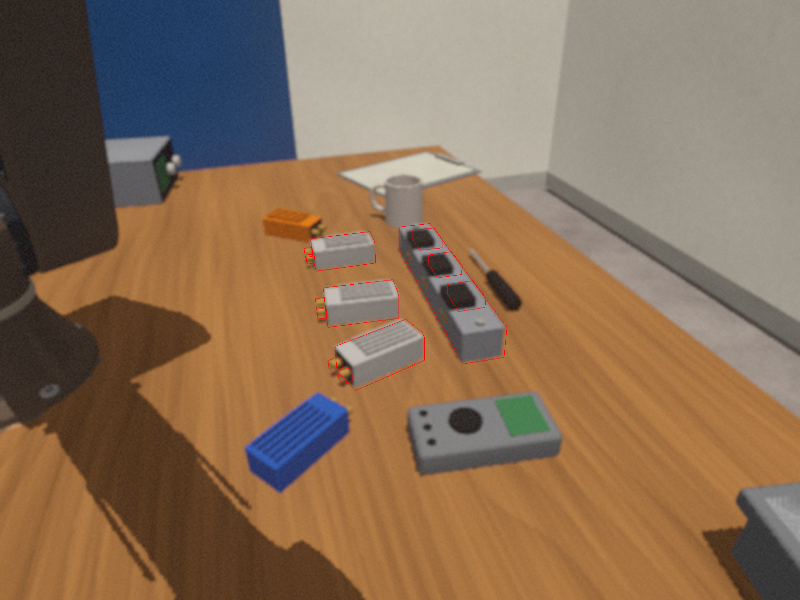

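The crop confirms the fits: red outlines lie on the three silver modules and the rail, and the blocks match in y. The side view agrees within about 4 mm. Start with module 2 (nearest the meter), then modules 1 and 0.

```bash
python3 -c "
from h import *
s=r.get_state(); print({k:s[k] for k in('time_s','tcp_pos','eef_rot','gripper_width')})"
python3 -m creep '[[87.6,0.65,1,0,0,0,0],[87.6,0.65,1,0,0,0,0]]' 15
```

```text
{'time_s': 0.75, 'tcp_pos': array([ 0.16680877, -0.65402299,  0.22658252]), 'eef_rot': array([-1.79998922e+02,  9.48631226e-04, -1.65691038e+02]), 'gripper_width': 0.08775733579764489}
time_s: 0.92
tcp_pos: [0.1988, -0.604, 0.2257]
eef_rot: [179.9, -0.0, -165.8]
contact_force: [1.0, 0.1, 0.6]
gripper_width: 0.088
gripper_force: 0.0
```

```bash
python3 -m creep '[[87.6,0.63,1,0,0,0,0.4],[87.6,0.63,1,0,0,0,0.4],[87.6,0.63,1,0,0,0,0.4],[87.6,0.63,1,0,0,0,0.4],[87.6,0.63,1,0,0,0,0.4],[87.6,0.63,1,0,0,0,0.4],[87.6,0.63,1,0,0,0,0.3],[87.6,0.63,1,0,0,0,0]]' >/dev/null
python3 -m creep '[[87.6,0.63,1,0,0,0,0],[87.6,0.63,1,0,0,0,0],[87.6,0.63,1,0,0,0,0],[87.6,0.63,1,0,0,0,0],[87.6,0.63,1,-0.5,0,0,0],[87.6,0.63,1,-0.5,0,0,0],[87.6,0.63,1,-1,0,0,0],[87.6,0.63,1,-1,0,0,0]]' >/dev/null
python3 -m creep '[[87.6,0.6,1,-1,0,0,0],[87.6,0.6,1,0,0,0,0],[87.6,0.6,0.9,0,0,0,0],[87.6,0,0,0,0,0,0]]'
```

```text
time_s: 2.58
tcp_pos: [0.499, -0.1287, 0.1264]
eef_rot: [-180.0, 0.0, -162.8]
contact_force: [0.5, -0.0, 0.0]
gripper_width: 0.0877
gripper_force: 0.0
```

```bash
python3 -m creep '[[87.6,-0.1,-0.1,-1,0,0,0],[87.6,0,0,-1,0,0,0],[87.6,0,0,-1,0,0,0],[87.6,0,0,-0.8,0,0,0],[87.6,0,0,-0.6,0,0,0],[87.6,0,0,-0.3,0,0,0],[87.6,0,0,0,0,0,0]]' 
python3 -m creep '[[40,0,0,0,0,0,0],[40,0,0,0,0,0,0],[40,0,0,0,0,0,0],[40,0,0,0,0,0,0],[40,0,0,0,0,0,0],[40,0,0,0,0,0,0],[40,0,0,0,0,0,0]]' 15
```

```text
time_s: 3.17
tcp_pos: [0.4928, -0.1342, 0.0077]
eef_rot: [180.0, -0.2, -163.0]
contact_force: [-0.3, -0.8, 0.3]
gripper_width: 0.0878
gripper_force: 0.0
time_s: 3.75
tcp_pos: [0.4939, -0.1338, 0.0095]
eef_rot: [180.0, 0.0, -163.0]
contact_force: [-2.4, 2.8, 5.2]
gripper_width: 0.05
gripper_force: 15.0
```

```bash
python3 -m creep '[[40,0.2,0.3,0,0,0,-3],[40,0.3,0.35,0,0,0,-3.5],[40,0.35,0.4,0,0,0,-4],[40,0.35,0.4,0,0,0,-4],[40,0.3,0.3,0,0,0,-3.5],[40,0.3,0.25,0,0,0,-2.3],[40,0,0,0,0,0,0],[40,0,0,0,0,0,0]]'
cat > look.py <<'E'
from h import *
import sys
RA={"top":np.array([.6428,.0116,-3.15]),"side":np.array([.6402,.015,-3.44])}
s=r.get_state(); print("tcp",np.round(s["tcp_pos"],4),np.round(s["eef_rot"],1),"t",s["time_s"])
for cam in("top","side"):
    c=capture(cam)
    if len(sys.argv)>1: save(c["frame"],sys.argv[1]+cam)
    for d in outline_of(c,"module0"):
        if grey(c,d)>60: continue
        m=d["region"].astype(bool); ys,xs=np.where(m); w=at_z(c,(xs.mean(),ys.mean()),.03)
        p,e=fit(c,m,MOD,np.array([w[0],w[1],-3.]))
        print(cam,np.round(p,4),"err",round(e,2),"rel",np.round(rel(RA[cam],p),4))
E
python3 look.py a
```

```text
time_s: 4.42
tcp_pos: [0.5396, -0.0836, 0.0094]
eef_rot: [180.0, 0.1, 176.7]
contact_force: [-0.2, 2.8, 3.9]
gripper_width: 0.05
gripper_force: 15.0
tcp [ 0.5396 -0.0836  0.0094] [1.800e+02 1.000e-01 1.767e+02] t 4.4167
top [ 5.0260e-01 -1.0000e-03 -6.8752e+00] err 0.57 rel [-0.1393 -0.0203 -3.7252]
top [ 0.5426 -0.0878 -5.3572] err 1.05 rel [-0.0946 -0.1047 -2.2072]
side [ 5.05500e-01 -7.00000e-04 -1.10209e+01] err 0.56 rel [-0.1336 -0.0237 -7.5809]
side [ 0.5052  0.1898 -4.9368] err 0.33 rel [-0.1453  0.1664 -1.4968]
side [ 0.5394 -0.0833 -9.7944] err 1.28 rel [-0.0947 -0.1041 -6.3544]
```

View pics/aside.png

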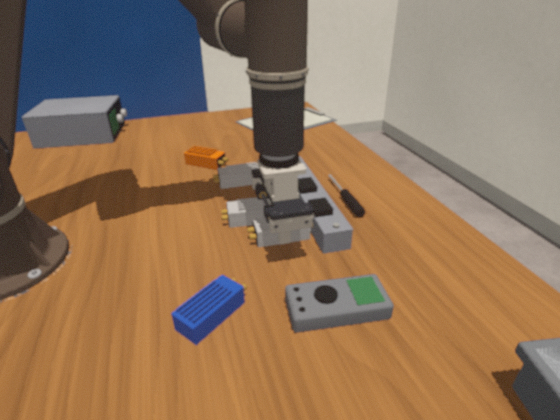

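The module is gripped at about (275,215) in the side view and squared up. Pushing it to the rail.

```bash
python3 -m creep '[[40,0.1,0,0,0,0,0],[40,0.1,-0.01,0,0,0,0],[40,0.1,0,0,0,0,0],[40,0.1,-0.01,0,0,0,0],[40,0,0,0,0,0,0]]'
python3 -m creep '[[40,0.06,0,0,0,0,0],[40,0.06,-0.01,0,0,0,0],[40,0,0,0,0,0,0]]'
```

```text
time_s: 5.03
tcp_pos: [0.5461, -0.0854, 0.0093]
eef_rot: [-179.9, -0.3, 176.7]
contact_force: [-8.9, 1.1, 15.6]
gripper_width: 0.05
gripper_force: 15.0
time_s: 5.28
tcp_pos: [0.5483, -0.0857, 0.0092]
eef_rot: [-179.9, -0.3, 176.7]
contact_force: [-10.3, 1.8, 16.0]
gripper_width: 0.0497
gripper_force: 15.0
```

```bash
python3 -m creep '[[40,0.06,0,0,0,0,0],[40,0.06,-0.01,0,0,0,0],[40,0,0,0,0,0,0]]'
```

```text
time_s: 5.53
tcp_pos: [0.5495, -0.0858, 0.0085]
eef_rot: [-179.9, -0.5, 176.7]
contact_force: [-13.4, 4.4, 15.6]
gripper_width: 0.05
gripper_force: 15.0
```

```bash
python3 -m creep '[[40,0.08,0,0.03,0,0,0],[40,0.08,-0.01,0.03,0,0,0],[40,0,0,0,0,0,0]]'
```

```text
time_s: 5.78
tcp_pos: [0.5503, -0.0859, 0.0083]
eef_rot: [-179.9, -0.8, 176.6]
contact_force: [-17.7, 6.9, 10.1]
gripper_width: 0.0502
gripper_force: 15.0
```

Contact is firm: the TCP has stalled and the force is rising. Releasing narrowly because module 1 is close by, then lifting.

```bash
python3 -m creep '[[57,0,0,0,0,0,0],[57,0,0,0,0,0,0],[57,0,0,0,0,0,0],[57,-0.15,0,0,0,0,0],[57,0,0,0.3,0,0,0],[57,0,0,0.5,0,0,0],[57,0,0,1,0,0,0],[57,0,0,1,0,0,0]]'
python3 -m creep '[[70,-1,0,1,0,0,0],[70,-1,0,1,0,0,0],[70,-1,0,1,0,0,0],[70,-1,0,0,0,0,0],[70,-1,0,0,0,0,0],[70,0,0,0,0,0,0]]'
python3 look.py b
```

```text
time_s: 6.45
tcp_pos: [0.5544, -0.0855, 0.0812]
eef_rot: [-180.0, -0.1, 176.7]
contact_force: [0.1, 0.0, -0.3]
gripper_width: 0.0568
gripper_force: 0.0
time_s: 6.95
tcp_pos: [0.426, -0.0856, 0.1565]
eef_rot: [179.9, 0.0, 176.7]
contact_force: [-0.7, -0.7, -1.2]
gripper_width: 0.0697
gripper_force: 0.0
tcp [ 0.426  -0.0856  0.1565] [179.9   0.  176.7] t 6.95
top [ 0.5637 -0.088  -3.0082] err 0.43 rel [-0.0735 -0.1038  0.1418]
top [ 5.5800e-01 -1.0000e-03  1.4412e+00] err 0.65 rel [-0.0839 -0.0172  4.5912]
top [ 0.5113  0.1864 -2.3416] err 0.13 rel [-0.1409  0.1674  0.8084]
side [ 0.5494 -0.0836 -1.6318] err 0.08 rel [-0.0848 -0.1039  1.8082]
side [ 0.5373  0.1875 -7.0639] err 0.52 rel [-0.1131  0.1661 -3.6239]
side [ 0.5019  0.0048 -2.3743] err 0.24 rel [-0.1374 -0.0185  1.0657]
```

View pics/bside.png

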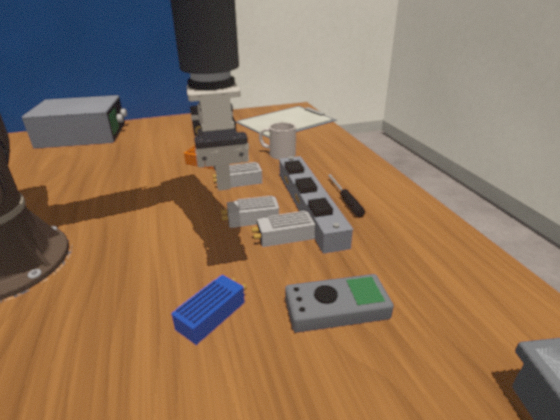

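Module 2 (side view about (287,227)) is against the rail, about 4 mm off in y. I'll trim that at the end if needed. Next is module 1 at (250,210).

```bash
python3 -m creep '[[70,0.5,0.9,0,0,0,-1],[70,0.5,0.9,-0.5,0,0,-1.4],[70,0.6,0.9,-0.5,0,0,0],[70,0.6,0.84,-1,0,0,0],[70,0,0,-1,0,0,0],[70,0,0,0,0,0,0]]' 
python3 -m creep '[[70,0,0,-1,0,0,0],[70,0,0,-0.8,0,0,0],[70,0,0,-0.7,0,0,0],[70,0,0,-0.3,0,0,0],[70,0,0,0,0,0,0]]'
```

```text
time_s: 7.65
tcp_pos: [0.4835, 0.0035, 0.0759]
eef_rot: [-179.8, -0.4, 174.3]
contact_force: [-0.8, 0.4, -0.6]
gripper_width: 0.0698
gripper_force: 0.0
time_s: 8.07
tcp_pos: [0.4844, 0.0025, 0.0095]
eef_rot: [-179.9, -0.2, 174.3]
contact_force: [0.0, 1.0, 0.7]
gripper_width: 0.0698
gripper_force: 0.0
```

```bash
python3 -m creep '[[40,0,0,0,0,0,0],[40,0,0,0,0,0,0],[40,0,0,0,0,0,0],[40,0,0,0,0,0,0],[40,0,0,0,0,0,0]]' 15
```

```text
time_s: 8.48
tcp_pos: [0.4857, 0.0033, 0.0116]
eef_rot: [180.0, 0.1, 174.3]
contact_force: [-1.1, -1.7, 7.5]
gripper_width: 0.0502
gripper_force: 15.0
```

```bash
python3 -m creep '[[40,0.2,0.1,0.05,0,0,0.6],[40,0.4,0.14,0,0,0,0.6],[40,0.4,0.13,0,0,0,0.6],[40,0.4,0.13,0,0,0,0.6],[40,0.3,0.13,0,0,0,0],[40,0.1,0,0,0,0,0],[40,0,0,0,0,0,0]]'
python3 -m creep '[[40,0.1,0,0,0,0,0],[40,0.1,-0.01,0,0,0,0],[40,0.1,0,0,0,0,0],[40,0,-0.01,0,0,0,0]]'
```

```text
time_s: 9.07
tcp_pos: [0.5315, 0.0195, 0.0117]
eef_rot: [180.0, 0.1, 176.7]
contact_force: [1.0, 0.1, -1.8]
gripper_width: 0.0499
gripper_force: 14.9
time_s: 9.4
tcp_pos: [0.5379, 0.0184, 0.0117]
eef_rot: [180.0, 0.0, 176.7]
contact_force: [0.4, 0.9, -3.8]
gripper_width: 0.0499
gripper_force: 14.9
```

```bash
python3 -m creep '[[40,0.08,0,0,0,0,0],[40,0.08,-0.01,0,0,0,0],[40,0,0,0,0,0,0]]'
python3 -m creep '[[40,0.06,0,0,0,0,0],[40,0.06,0,0,0,0,0],[40,0,0,0,0,0,0]]'
```

```text
time_s: 9.65
tcp_pos: [0.5405, 0.0178, 0.0117]
eef_rot: [-180.0, -0.1, 176.7]
contact_force: [-5.0, 0.6, 2.8]
gripper_width: 0.0501
gripper_force: 15.0
time_s: 9.9
tcp_pos: [0.541, 0.0173, 0.0115]
eef_rot: [-179.9, -0.4, 176.6]
contact_force: [-12.9, 2.5, 10.6]
gripper_width: 0.05
gripper_force: 15.0
```

```bash
python3 -m creep '[[64,0,0,0,0,0,0],[64,0,0,0,0,0,0],[64,0,0,0,0,0,0],[64,-0.15,0,0,0,0,0],[64,0,0,0.3,0,0,0],[64,0,0,0.6,0,0,0],[64,0,0,1,0,0,0],[64,0,0,1,0,0,0]]'
python3 -m creep '[[80,-0.1,0.9,0,0,0,0],[80,-0.2,1,0,0,0,0],[80,-0.2,1,0,0,0,0],[80,-0.2,1,0,0,0,0],[80,-0.2,1,0,0,0,0],[80,-0.2,1,0,0,0,0],[80,-0.1,0.9,0,0,0,0],[80,0,0,0,0,0,0]]'
python3 look.py c
```

```text
time_s: 10.57
tcp_pos: [0.5404, 0.018, 0.0851]
eef_rot: [-180.0, -0.1, 176.7]
contact_force: [1.1, -0.5, 0.1]
gripper_width: 0.064
gripper_force: 0.0
time_s: 11.23
tcp_pos: [0.5112, 0.1917, 0.0853]
eef_rot: [179.9, 0.1, 176.9]
contact_force: [0.5, 0.1, 0.6]
gripper_width: 0.0799
gripper_force: 0.0
tcp [0.5112 0.1917 0.0853] [1.799e+02 1.000e-01 1.769e+02] t 11.2333
top [ 0.5565  0.0146 -3.4947] err 0.09 rel [-0.0863 -0.0018 -0.3447]
top [ 0.5181  0.1874 -1.8546] err 1.19 rel [-0.1342  0.1687  1.2954]
top [ 0.55   -0.0875 -2.9681] err 0.07 rel [-0.0872 -0.1041  0.1819]
side [0.5555 0.022  0.1482] err 0.13 rel [-8.5000e-02  1.9000e-03  3.5882e+00]
side [ 0.5109  0.19   -2.9582] err 0.09 rel [-0.1396  0.167   0.4818]
side [ 0.5492 -0.0837 -3.4503] err 0.09 rel [-0.085  -0.104  -0.0103]
```

```bash
python3 -m creep '[[80,0,-0.14,-0.8,0,0,0],[80,0,0,-0.9,0,0,0],[80,0,0,-0.8,0,0,0],[80,0,0,-0.5,0,0,0],[80,0,0,0,0,0,0]]' 
python3 -m creep '[[40,0,0,0,0,0,0],[40,0,0,0,0,0,0],[40,0,0,0,0,0,0],[40,0,0,0,0,0,0],[40,0,0,0,0,0,0],[40,0,0,0.05,0,0,0]]' 15
```

```text
time_s: 11.85
tcp_pos: [0.5094, 0.1825, 0.0069]
eef_rot: [-179.8, -0.2, 176.6]
contact_force: [0.0, -0.1, -0.4]
gripper_width: 0.0802
gripper_force: 0.0
time_s: 12.35
tcp_pos: [0.5109, 0.1849, 0.0108]
eef_rot: [180.0, 0.0, 176.7]
contact_force: [0.8, 1.1, -5.4]
gripper_width: 0.0501
gripper_force: 15.0
```

```bash
python3 -m creep '[[40,0.2,-0.3,0,0,0,0],[40,0.25,-0.5,0,0,0,0],[40,0.25,-0.5,0,0,0,0],[40,0.25,-0.5,0,0,0,0],[40,0.25,-0.5,0,0,0,0],[40,0.2,-0.3,0,0,0,0],[40,0,0,0,0,0,0]]'
python3 -m creep '[[40,0.1,-0.01,0,0,0,0],[40,0.1,0,0,0,0,0],[40,0.1,-0.01,0,0,0,0],[40,0.1,0,0,0,0,0],[40,0,0,0,0,0,0]]'
```

```text
time_s: 12.93
tcp_pos: [0.5464, 0.1181, 0.0104]
eef_rot: [-180.0, -0.0, 176.6]
contact_force: [0.5, -0.8, -3.2]
gripper_width: 0.0499
gripper_force: 15.0
time_s: 13.35
tcp_pos: [0.5564, 0.1197, 0.0104]
eef_rot: [180.0, 0.0, 176.7]
contact_force: [1.0, -0.5, -5.5]
gripper_width: 0.0497
gripper_force: 15.0
```

```bash
python3 -m creep '[[40,0.08,-0.03,0,0,0,0],[40,0.08,-0.03,0,0,0,0],[40,0,0,0,0,0,0]]'
python3 -m creep '[[40,0.07,0,0,0,0,0],[40,0.07,0,0,0,0,0],[40,0,0,0,0,0,0]]'
```

```text
time_s: 13.6
tcp_pos: [0.5602, 0.1178, 0.0104]
eef_rot: [180.0, 0.0, 176.7]
contact_force: [0.6, 0.5, -4.9]
gripper_width: 0.0497
gripper_force: 15.0
time_s: 13.85
tcp_pos: [0.5628, 0.1176, 0.0104]
eef_rot: [-180.0, -0.1, 176.7]
contact_force: [-3.7, 1.2, -2.6]
gripper_width: 0.0499
gripper_force: 15.0
```

```bash
python3 -m creep '[[40,0.07,0,0,0,0,0],[40,0.07,0,0,0,0,0],[40,0,0,0,0,0,0]]'
python3 -m creep '[[64,0,0,0,0,0,0],[64,0,0,0,0,0,0],[64,0,0,0,0,0,0],[64,-0.15,0,0,0,0,0],[64,0,0,0.3,0,0,0],[64,0,0,0.6,0,0,0],[64,0,0,1,0,0,0],[64,0,0,1,0,0,0]]'
python3 -m creep '[[64,-1,0,1,0,0,0],[64,-1,0,1,0,0,0],[64,-1,0,1,0,0,0],[64,-1,-1,0,0,0,0],[64,-0.6,-1,0,0,0,0],[64,0,-1,0,0,0,0],[64,0,-1,0,0,0,0],[64,0,-1,0,0,0,0]]' >/dev/null
python3 -m creep '[[64,0,-1,0,0,0,0],[64,0,-1,0,0,0,0],[64,0,-1,0,0,0,0],[64,0,0,0,0,0,0]]'
python3 look.py d
```

```text
time_s: 14.1
tcp_pos: [0.5635, 0.1176, 0.0102]
eef_rot: [-179.9, -0.3, 176.7]
contact_force: [-14.4, 6.2, 6.5]
gripper_width: 0.0498
gripper_force: 15.0
time_s: 14.77
tcp_pos: [0.5627, 0.1173, 0.0839]
eef_rot: [-179.9, -0.1, 176.7]
contact_force: [-0.7, 0.6, 0.1]
gripper_width: 0.0637
gripper_force: 0.0
time_s: 15.77
tcp_pos: [0.4477, -0.0851, 0.1586]
eef_rot: [-180.0, 0.0, 176.6]
contact_force: [0.7, -0.3, 0.7]
gripper_width: 0.0644
gripper_force: 0.0
tcp [ 0.4477 -0.0851  0.1586] [-180.     0.   176.6] t 15.7667
top [ 0.6197 -0.0909 -4.6431] err 0.82 rel [-0.0174 -0.1036 -1.4931]
top [ 0.5752  0.0135 -4.3552] err 0.45 rel [-0.0676 -0.0018 -1.2052]
side [0.5547 0.0211 0.6605] err 0.11 rel [-8.5700e-02  1.0000e-03  4.1005e+00]
side [ 0.56    0.1252 -0.2219] err 0.26 rel [-0.0867  0.1052  3.2181]
side [ 0.5492 -0.0837 -0.5656] err 0.1 rel [-0.0849 -0.104   2.8744]
```

Module 2 is consistently 4 mm low in y in both views, so I'll trim it by about +3.5 mm.

```bash
python3 -m creep '[[66,0.9,0,-0.5,0,0,0],[66,0.9,0,-0.6,0,0,0],[66,0.9,0,-0.8,0,0,0],[66,0.8,0,-0.8,0,0,0],[66,0,0,0,0,0,0]]' 
python3 -m creep '[[66,0,0,-1,0,0,0],[66,0,0,-1,0,0,0],[66,0,0,-0.7,0,0,0],[66,0,0,-0.4,0,0,0],[66,0,0,0,0,0,0]]' 
python3 -m creep '[[40,0,0,0,0,0,0],[40,0,0,0,0,0,0],[40,0,0,0,0,0,0],[40,0,0,0,0,0,0],[40,0,0,0.05,0,0,0]]' 15
```

```text
time_s: 16.38
tcp_pos: [0.537, -0.0812, 0.0867]
eef_rot: [-179.9, -0.2, 176.8]
contact_force: [0.0, 0.3, 0.9]
gripper_width: 0.0661
gripper_force: 0.0
time_s: 16.8
tcp_pos: [0.5342, -0.0817, 0.0114]
eef_rot: [-180.0, -0.2, 176.8]
contact_force: [-0.0, 0.4, 0.0]
gripper_width: 0.0658
gripper_force: 0.0
time_s: 17.22
tcp_pos: [0.5357, -0.0822, 0.0149]
eef_rot: [180.0, 0.0, 176.7]
contact_force: [0.0, 0.3, -5.0]
gripper_width: 0.0497
gripper_force: 15.0
```

```bash
python3 -m creep '[[40,0.06,0.01,-0.07,0,0,0],[40,0.06,0,0,0,0,0],[40,0.06,0,0,0,0,0],[40,0,0,0,0,0,0]]'
```

```text
time_s: 17.55
tcp_pos: [0.5374, -0.0823, 0.0131]
eef_rot: [-180.0, -0.3, 176.7]
contact_force: [-11.6, 1.6, 14.6]
gripper_width: 0.0499
gripper_force: 15.0
```

Pressed home. Releasing, lifting clear towards the robot and to the right so that both cameras see the row.

```bash
python3 -m creep '[[64,0,0,0,0,0,0],[64,0,0,0,0,0,0],[64,0,0,0,0,0,0],[64,-0.1,0,0,0,0,0],[64,0,0,0.3,0,0,0],[64,0,0,0.6,0,0,0],[64,0,0,1,0,0,0],[64,0,0,1,0,0,0]]' >/dev/null
python3 -m creep '[[64,0,0,1,0,0,0],[64,0,0,1,0,0,0],[64,0,0,1,0,0,0],[64,-0.5,-1,0,0,0,0],[64,-0.5,-1,0,0,0,0],[64,-0.5,-1,0,0,0,0],[64,-0.5,-1,0,0,0,0],[64,-0.5,-1,0,0,0,0]]' >/dev/null
python3 -m creep '[[64,-0.5,-1,0,0,0,0],[64,-0.5,-1,0,0,0,0],[64,-0.5,-1,0,0,0,0],[64,-0.5,-1,0,0,0,0],[64,-0.5,-1,0,0,0,0],[64,-0.5,-1,0,0,0,0],[64,0,0,0,0,0,0]]'
python3 - <<'E'
import look
from h import *
c=capture("top"); save(cv2.resize(c["frame"],None,fx=3,fy=3,interpolation=2)[400:800,500:1150],"fin")
E
```

```text
time_s: 19.47
tcp_pos: [0.3982, -0.3599, 0.1605]
eef_rot: [-180.0, -0.0, 176.6]
contact_force: [0.4, 0.4, 0.5]
gripper_width: 0.0641
gripper_force: 0.0
tcp [ 0.3982 -0.3599  0.1605] [-180.    -0.   176.6] t 19.4667
top [ 0.5564  0.014  -2.2762] err 0.11 rel [-0.0864 -0.0023  0.8738]
top [ 0.5622  0.1161 -3.1886] err 0.08 rel [-0.0863  0.0999 -0.0386]
top [ 0.5503 -0.0846 -3.0127] err 0.1 rel [-0.0871 -0.1012  0.1373]
side [  0.587    0.1344 -12.5614] err 0.75 rel [-0.0603  0.1159 -9.1214]
side [  0.5604  -0.0737 -22.6624] err 0.47 rel [ -0.0743  -0.0933 -19.2224]
side [  0.5623   0.0225 -11.0598] err 0.39 rel [-7.8200e-02  2.8000e-03 -7.6198e+00]
```

View pics/fin.png

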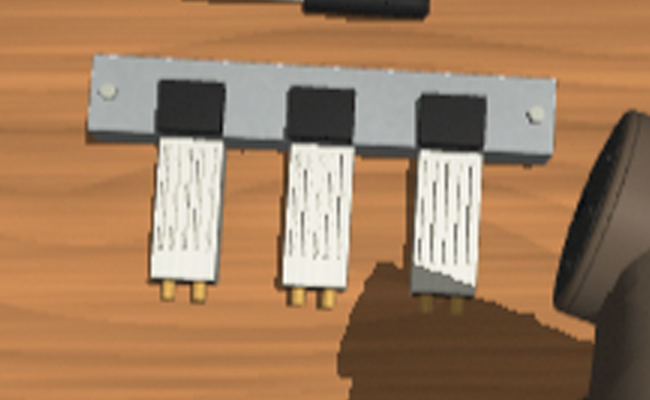

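The crop shows all three modules square and flush at the rail, at about (188,210), (318,215) and (447,220), each lined up with its block. The top-view fits are all within tolerance; the side view is now blocked by the arm.

```bash
python3 -c "
from plant import close_job; print(close_job())"
```

```text
the job is handed in; nothing more can be done
None
```

I handed the job in at about 19.5 s of the 48 s; the hand-in call returned no verdict. All three modules sit square and flush at their socket blocks, within about 2.5 mm of true in the last top view.

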